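# Set the rotary stage to the marked azimuth and clamp it

### The job

The specimen on the rotary stage is to be indented along the azimuth that the rider on the graduated ring marks. Using the fingertips only, push the clamp lever over to free the dial, push the dial round by its finger post until its index pointer points exactly at the rider's nose, and push the lever back until the dial is clamped again. Do not force the dial while it is clamped, leave the specimen seated in its nest, leave the things around the stage where they are, and neither pinch nor lift anything: everything is only pushed.

Things in the scene. Friction and masses are not known exactly. Their poses are not given: they have to be found in the camera images.
- stage: Fixed round grey cast rotary stage, 192 mm across and 36 mm high, with a pale graduated ring (radius 70 to 84 mm) on top. Origin: on the dial's vertical axis at table height. x, y lie in the table plane, z up; it stands so that its +x points roughly at the robot. Two low lugs (12 mm high, out to radius 119 mm) stand at bearings 35 and 215 degrees (counterclockwise from above, from the stage's +x).
- dial (a joint): Angle (rad) of the aluminium dial (radius 68 mm, its top 40 mm above the table) about the stage's z, counterclockwise positive from above, -1.6 to 1.6; at 0 the index pointer points along the stage's -x and the finger post stands at +x. The dial has plain friction (about 3 N at the post) and stays where it is left; clamped, it is held fast.
- index_mark (a point): The line of the dial's index pointer (raised dark diamond-shaped plate, 14 mm corner to corner, its point being the corner that looks outward, with a dark hairline behind it) where the dial meets the ring: radius 68 mm, 40 mm above the table.
- target_mark (a point): The line that the steel rider on the graduated ring marks, at the same radius and height as the index point (68 mm, 40 mm above the table), so the two points coincide when lined up. The rider (15 mm wide, nose pointing inward, round screw on top up to 54 mm above the table, out to radius 95 mm) is fixed.
- post_top (a point): Centre of the top of the finger post: an upright steel pin on the dial, 12 mm in diameter, 52 mm from the dial's axis, diametrically opposite the index pointer; it rises from a 4 mm collar (21 mm wide) on the dial to 74 mm above the table. Push it sideways.
- lever (a joint): Angle (rad) of the clamp lever about its vertical stud, 0 to 1.2 with stops at both ends: 0 = fully clamped, 1.2 = fully free, counterclockwise from above frees it. Clamping begins below about 0.55 and tightens towards 0; the lever stays where it is left and needs about 3 to 5 N at the knob. Free: above 0.9. Clamped: below 0.3.
- lever_knob (a point): Centre of the black ball (21 mm in diameter) at the end of the lever's arm, 78 mm above the table and 62 mm from the lever's pivot. The 9 mm arm slopes down from it to the hub.
- lever_pivot (a point): Point on the vertical axis of the lever's stud, at the height of the ball, 106 mm from the dial's axis at bearing -100 degrees in the stage frame; the hub (22 mm across) rises to 71 mm above the table. A steel dog 18 mm wide, up to 52 mm above the table, reaches from it inward over the dial's rim to 62 mm from the dial's axis.
- specimen: Loose mounted specimen, black puck 30 mm in diameter, 18 mm high, standing in the dial's ring nest (40 mm across, 8 mm high); origin at the centre of its underside, 40 mm above the table, its top 58 mm above the table. To be left seated.
- spare_specimen: Loose green puck, 30 mm in diameter, 18 mm high, on the table beside the stage; origin under its centre. Leave alone.
- loupe: Loose black stand loupe, 36 mm in diameter and 36 mm high, on the table beside the stage; origin under its centre. Leave alone.
- ref_block: Loose flat steel block, 35x60x10 mm, on the table beside the stage; origin under its centre. Leave alone.
- hex_key: Loose L-shaped hex key, 24x77x4 mm, on the table beside the stage; origin under its centre. Leave alone.
Things that resemble listed ones, but are neither listed nor needed, are in the scene too. What is shaped like the specimen but orange is not meant.

How it is judged:
On the way, in this order (a step that is already met when the one before it is completed fails the run):
1. the clamp lever is pushed over and the dial is free (value of joint lever above 0.9 rad), for 0.2 s.
2. the freed dial is turned until index and rider line up (distance between index_mark and target_mark below 0.0035 m and value of joint lever above 0.7 rad), for 0.2 s.
3. the lever is back and the dial is clamped, still lined up (distance between index_mark and target_mark below 0.0035 m and value of joint lever below 0.3 rad), for 0.2 s.
At the end, for the whole second after the job is handed in: The index pointer's point lies within 3.5 mm (3 degrees) of the rider's line, the dial is at rest, the clamp lever is at most 0.3 rad from fully clamped, and the specimen is seated in its nest (all of step 3 and velocity of joint dial between -0.02 and 0.02 rad/s and z of specimen in the frame of stage below 0.044 m and horizontal distance between specimen and stage below 0.004 m); the robot touches nothing.
It fails at once if the dial is forced (more than 12 N) while the lever is in its clamped range (value of joint lever below 0.4 rad and contact force between the fingers and dial above 12 N).
It fails at once if the finger post or the lever's ball is pinched between the fingers instead of pushed ((horizontal distance between the grasp point and post_top below 0.008 m and contact force between the fingers and dial above 1 N) or (horizontal distance between the grasp point and lever_knob below 0.008 m and contact force between the fingers and lever above 1 N)).
It fails at once if the specimen is lifted or knocked out of its nest (not (z of specimen in the frame of stage below 0.044 m and horizontal distance between specimen and stage below 0.004 m)).
It fails at once if a thing beside the stage is picked up or moved more than 2 cm (distance of any of spare_specimen, loupe, ref_block, hex_key from where it was at the start of the episode above 0.02 m).
It also fails if it takes over 64 s, if anything falls off the work surface, if the arm or the gripper's body presses on something with over 40 N, if the wrist force passes 120 N, or if a joint passes its speed limit or range.

### The arm

A 6-joint arm with a two-finger parallel gripper is mounted at the origin on a cart in front of the work surface, level with it; the furniture and walls round the work are solid. World frame = base frame: x ahead of the robot, y to its left, z up, the work surface at z = 0. Lengths are in m, angles in rad, forces in N, time in s.
With the tool pointing down it reaches from about 0.275 to 0.875 m from the base axis. Payload 12.5 kg.
Tool frame: the origin (TCP) lies at the centre of the arm's flange, where the gripper is bolted on; the fingertips stand 173 mm ahead of it and the grasp point (between the pads) lies 155 mm ahead of it; z points along the fingers, y is the line along which they close (so a half turn about z gives the same grasp; the last joint's range is limited). The gripper opens to 85 mm and grips with 20 to 120 N. Pads are 22 mm wide; open, the fingers measure 114 mm over their backs; the gripper's body (76 mm by 85 mm) begins 54 mm behind the grasp point. The pads swing forward as they close: fully open they stand 13 mm farther back than shut.
Start: joints at [-1.298, 0.351, 1.652, -0, 1.139, -0.085], TCP at [0.193, -0.515, 0.405] pointing down, gripper open.
Joint ranges: [-2.75, 2.75], [-0.79, 2.1], [0.01, 2.65], [-1.57, 4.71], [0.07, 3.14], [-2.87, 2.87]. Speed limits (rad/s): [2.22, 2.22, 2.79, 3.14, 3.14, 3.14].

### API

Orientations are given as a rotation vector (axis times angle).
In Python, from workcell import bot gives the robot as it stands.
- The arm moves only by the tool play_rows, never from a script. Its argument "deltas" is a list of rows, each a list of 4 numbers: the shift along the tool's x, y, z in m, then the turn about the tool's z in degrees. A call has 1 to 8 rows; each row is the pose to reach, as a shift and turn from the pose commanded when the call began, along the tool's axes at that moment; what a row does not reach only later rows make up. A row lasts 1/8 s, in which the tool goes at most 62.5 mm and 10.7 degrees, less where a joint would pass 70% of its speed; a pose out of reach is approached as far as the arm can. A call with a gripper value outside its range is refused whole. "fingers" is the opening, from 0 (shut) to 1 (fully open), set as the call begins (left out, the last holds). The fingers move at their own pace and stop on an object; the grip force is fixed at half the most. Time passes only in rows, so rows that repeat a pose let the fingers close. It gives the time, the measured TCP pose, the force, the opening and the grip force at its end, in the units of the state.
- bot.state(): the state, without advancing time (a new reading comes with each control period).
- bot.get_image(name): name is "scene" or "top"; returns a dict with "img" (480x640x3 uint8, red, green, blue), "fx", "fy", "cx", "cy" (pixels), "view" (4x4, takes a point from world to camera coordinates). Camera axes: x right, y up, looking along -z (the intrinsics and any distortion apply to the point x, -y, -z); pixel columns grow to the right and rows downward; lengths in m; the calibration is good to about 2 mm. A picture is of the moment at which its call begins. There is no depth.
- bot.close_job(): hands the job in; it is judged then, once.
Trained networks look in a picture, given as the dict that the camera call returned (one of the last four; its "shot" number tells which), for a name from the list of things; names that differ only in an ending like _2 or _b are one class to them, and where a whole thing is asked for, a point or a joint stands for the part that bears it (a point fixed in the world has none). Each returns a list of dicts, best first, with "score" (0 to 1); they miss things now and then, are a little off and sometimes report something else, mostly with a low value. They report only what shows in the picture. A call takes as long as a camera call. They do not tell look-alikes from the thing itself.
- bot.search_frame(label, picture): "bbox" ([centre column, centre row, width, height] in pixels, round what is visible of it).
- bot.cut_out(label, picture): "region" (480x640 bool, what is visible of it) and "bbox" ([centre column, centre row, width, height] in pixels, round what is visible of it).
The state is a dict: "clock": time; "qpos": joint angles; "qvel": joint speeds; "tau": joint torques, N m; "position": TCP position; "tcp_rot": TCP orientation; "ft_force": force on the tool from outside, world axes, zero at the start; "wrist_torque": the same for the moment, N m; "opening": finger opening in m; "grasp_force": force on a finger pad.
Only numpy, scipy, OpenCV 4.12 (cv2) and the standard library are available. Lean on these libraries where they do the work, as an engineer would, in place of code of your own. Each camera call takes 0.05 s, during which the arm holds its last target. There are 200 camera calls.

## Working session

There is one attempt and no reset: what is moved stays moved. The work goes in short steps, Python scripts to look and compute and a tool call to move; the robot and the scene stay as the last step left them, time stands still between calls to the robot, and variables do not carry over. Pictures are saved under pics/ and viewed, at most 10 in all, crops included, and the job is handed in when it is done.

Besides the shell and the picture viewer there is one more tool, called by a JSON object that holds its "fn" and its "kwargs", one argument or row to a line. play_rows: Moves the arm, as the interface text tells. Its arguments: {"type":"object","properties":{"deltas":{"type":"array"},"fingers":{"type":"number"}},"required":["deltas"]}

```bash
mkdir -p pics; cat > h.py <<'E'
import numpy as np, cv2
from workcell import bot
def proj(im,P):
    P=np.atleast_2d(np.asarray(P,float)); c=P@im["view"][:3,:3].T+im["view"][:3,3]
    return np.c_[im["cx"]+im["fx"]*c[:,0]/-c[:,2], im["cy"]+im["fy"]*-c[:,1]/-c[:,2]]
def unproj(im,uv,z):
    V=np.asarray(im["view"]);R=V[:3,:3];o=-R.T@V[:3,3]
    d=R.T@np.array([(uv[0]-im["cx"])/im["fx"],-(uv[1]-im["cy"])/im["fy"],-1])
    return o+d*(z-o[2])/d[2]
def save(im,n,crop=None,s=1):
    a=im["img"][:,:,::-1]
    if crop: x0,y0,x1,y1=crop;a=a[y0:y1,x0:x1]
    cv2.imwrite("pics/"+n,cv2.resize(a,None,fx=s,fy=s,interpolation=cv2.INTER_CUBIC))
E
python3 - <<'E'
from h import *
print(bot.state())
for n in("top","scene"):
    im=bot.get_image(n); save(im,n+"1.png")
    print(n,{k:im[k] for k in im if k!="img"})
    for l in("stage","post_top","lever_knob","specimen","index_mark","lever","spare_specimen","loupe","ref_block","hex_key"):
        print(l,[(np.round(d["bbox"]).tolist(),round(d["score"],2)) for d in bot.search_frame(l,im)][:3])
E
```

```text
{'clock': 0.0, 'qpos': array([-1.29761140e+00,  3.51246751e-01,  1.65245441e+00,  3.42883400e-05,
        1.13912832e+00, -8.46048513e-02]), 'qvel': array([-5.64360874e-05, -6.98882155e-04, -3.26793003e-04,  9.96744206e-04,
       -1.40734025e-03, -1.29781840e-03]), 'tau': array([-5.90416021e-04, -5.06103837e+01, -2.91405934e+01, -1.33811886e-04,
        4.55648682e-03, -7.89556282e-06]), 'position': array([ 0.1925991 , -0.51502668,  0.40414102]), 'tcp_rot': array([-3.09024523e+00, -5.58780110e-01,  1.34175008e-04]), 'ft_force': array([-0.60292994, -0.33770048, -0.24692644]), 'wrist_torque': array([ 0.00570688, -0.02392828, -0.04069265]), 'grasp_force': 0.0, 'opening': 0.08525570561203256}
top {'fx': 622.0511603196034, 'fy': 622.0511603196034, 'cx': 334.3734748331733, 'cy': 247.07539202006674, 'view': array([[-0.02222441, -0.99935202, -0.02831285, -0.29199964],
       [ 0.99613324, -0.02454278,  0.08435765, -0.52896533],
       [-0.08499786, -0.02632857,  0.99603322, -0.89958979],
       [ 0.        ,  0.        ,  0.        ,  1.        ]]), 'shot': 1}
stage []
post_top [([370.0, 26
[... 637 characters left out ...]
179575],
       [ 0.34168515,  0.57487023,  0.74348872, -0.07946326],
       [-0.40360392, -0.62467946,  0.66849042, -0.88715232],
       [ 0.        ,  0.        ,  0.        ,  1.        ]]), 'shot': 2}
stage [([318.0, 291.0, 116.0, 163.0], 0.82)]
post_top [([319.0, 301.0, 87.0, 63.0], 0.8)]
lever_knob [([289.0, 233.0, 12.0, 42.0], 0.78)]
specimen [([318.0, 293.0, 19.0, 18.0], 0.83), ([430.0, 293.0, 16.0, 12.0], 0.7)]
index_mark [([318.0, 300.0, 85.0, 66.0], 0.74)]
lever [([288.0, 233.0, 13.0, 44.0], 0.54)]
spare_specimen [([401.0, 310.0, 17.0, 16.0], 0.83)]
loupe [([403.0, 336.0, 28.0, 30.0], 0.65)]
ref_block [([356.0, 390.0, 42.0, 38.0], 0.9)]
hex_key [([251.0, 353.0, 27.0, 32.0], 0.54)]
```

```bash
python3 - <<'E'
from h import *
im=bot.get_image("top"); save(im,"top2.png",(230,130,510,380),2.8)
im=bot.get_image("scene"); save(im,"scene2.png",(220,180,460,430),2.4)
E
```

```text
(no output)
```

View pics/top2.png

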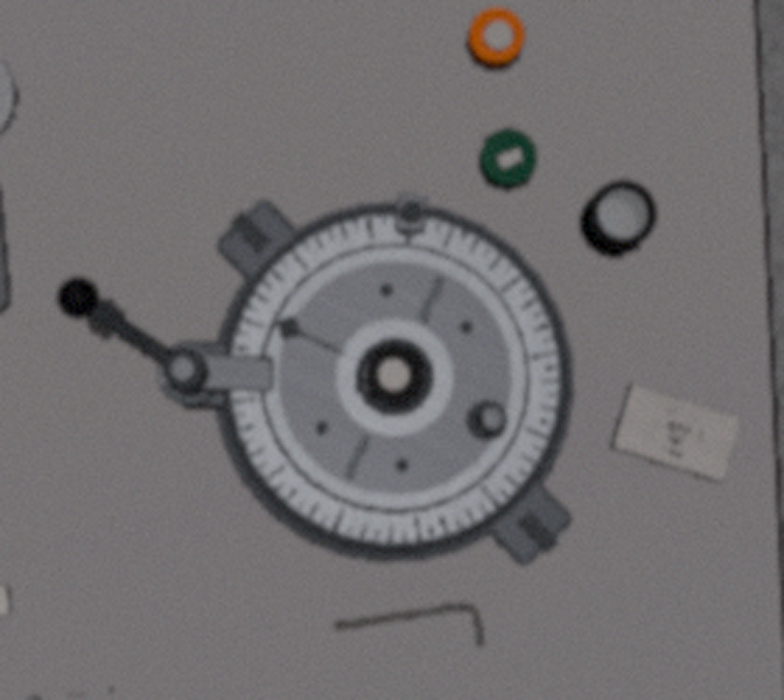

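View pics/scene2.png

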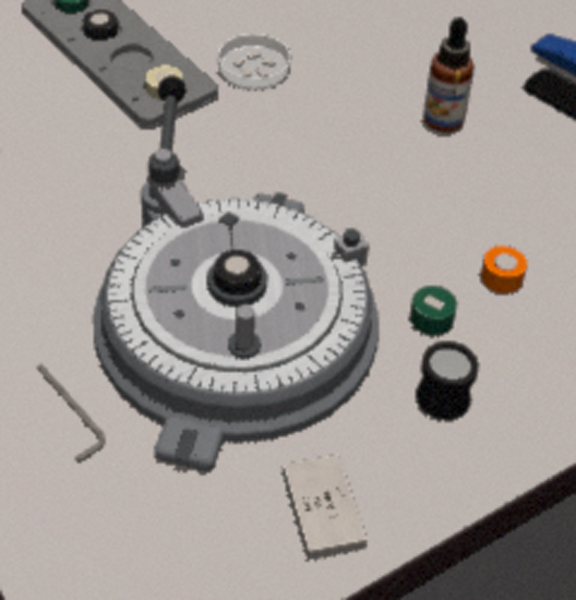

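Top crop: the stage centre is at (395,375), the black ball (knob) at (78,298), the post at (490,417), the index diamond at (289,327), and the rider's screw and nose at (411,206) and (409,238). 

Look-alikes:
- **Specimen:** the orange puck at (497,37), the green spare at (508,158), and a rack puck at scene crop (100,25). The right one is the black puck in the nest.
- **Rider and lever:** the ring carries only one rider. There is only one lever.
- **Index:** the thin hairlines at (432,300) and (358,458) are not the index, because only the diamond is.

```bash
cat > fit.py <<'E'
from h import *
from scipy.optimize import least_squares
def model(p):
    x,y,w,d,k,r,rs=p[:7]
    c=lambda rad,b,z:np.array([x+rad*np.cos(w+b),y+rad*np.sin(w+b),z])
    pv=c(.106,np.radians(-100),.071)
    return dict(knob=np.array([pv[0]+.062*np.cos(k),pv[1]+.062*np.sin(k),.078]),hub=pv,spec=np.array([x,y,.058]),
      post=c(.052,d,.074),dia=c(.061,d+np.pi,.041),screw=c(rs,r+np.pi,.054))
def fit(ims,obs,p0):
    def f(p):
        m=model(p);o=[]
        for i,(im,ob) in enumerate(zip(ims,obs)):
            for n in ob:o.append(proj(im,m[n])[0]-ob[n]-p[7+2*i:9+2*i])
        return np.r_[np.ravel(o),p[7:11]/1.0]
    s=least_squares(f,np.r_[p0,np.zeros(4)],loss="soft_l1"); return s.x,s.fun
E
python3 - <<'E'
from fit import *
t=bot.get_image("top");s=bot.get_image("scene")
T=lambda u,v:np.array([230+u/2.8,130+v/2.8]);S=lambda u,v:np.array([220+u/2.4,180+v/2.4])
o1=dict(knob=T(78,298),hub=T(186,368),spec=T(395,375),post=T(490,417),dia=T(289,327),screw=T(411,208))
o2=dict(knob=S(172,87),hub=S(164,158),spec=S(237,266),post=S(245,313),dia=S(229,218),screw=S(351,237))
c=unproj(t,o1["spec"],.058);print(c,unproj(s,o2["spec"],.058))
p,f=fit((t,s),(o1,o2),[c[0],c[1],-2.9,1,1,-.3,.085])
np.set_printoptions(precision=4,suppress=True)
print(p);print(f.round(1))
for n,v in model(p).items():print(n,v)
print("nose",unproj(t,T(409,238),.045))
for l,uv in dict(green=(508,158),loupe=(618,215),block=(675,432),hexc=(470,606),hexend=(338,627),orange=(497,37)).items():print(l,unproj(t,T(*uv),.015))
E
```

```text
[ 0.49354366 -0.35642591  0.058     ] [ 0.49509074 -0.35824843  0.058     ]
[ 0.4941 -0.3578 -3.0181  0.9811  0.963  -0.2461  0.0846  0.506  -0.2694
 -0.6474 -0.4172]
[ 0.1 -0.2 -0.9 -0.3  0.5 -0.2  1.2  0.3 -0.5 -0.5  0.3  0.6 -0.3  1.4
 -0.3 -1.4 -0.   0.5 -0.  -0.4 -0.1  0.5  0.3 -1.4  0.5 -0.3 -0.6 -0.4]
knob [ 0.5349 -0.201   0.078 ]
hub [ 0.4995 -0.2519  0.071 ]
spec [ 0.4941 -0.3578  0.058 ]
post [ 0.4708 -0.4042  0.074 ]
dia [ 0.5215 -0.3033  0.041 ]
screw [ 0.5781 -0.3681  0.054 ]
nose [ 0.5644 -0.3659  0.045 ]
green [ 0.61   -0.4209  0.015 ]
loupe [ 0.5779 -0.4779  0.015 ]
block [ 0.4627 -0.5032  0.015 ]
hexc [ 0.3748 -0.3935  0.015 ]
hexend [ 0.3653 -0.3246  0.015 ]
orange [ 0.6755 -0.4172  0.015 ]
```

{"fn": "play_rows", "kwargs": {
  "deltas": [
    [0.06, -0.02, 0, 3],
    [0.12, -0.04, 0.01, 6],
    [0.18, -0.06, 0.02, 9],
    [0.24, -0.08, 0.03, 12],
    [0.3, -0.1, 0.045, 15],
    [0.36, -0.12, 0.06, 18],
    [0.42, -0.14, 0.08, 20.5],
    [0.474, -0.163, 0.1, 20.5]
  ],
  "fingers": 0
}}

```text
clock: 2.3
position: [0.5716, -0.2038, 0.3086]
tcp_rot: [3.141, -0.001, 0.001]
ft_force: [0.2, -0.8, 0.3]
opening: 0.0001
grasp_force: 0.0
```

{"fn": "play_rows", "kwargs": {
  "deltas": [
    [0, 0, 0, 0],
    [0, 0, 0, 0],
    [0, 0, 0, 0]
  ]
}}

```text
clock: 2.68
position: [0.5695, -0.2062, 0.3096]
tcp_rot: [3.141, -0.002, 0.001]
ft_force: [0.2, -0.2, -0.0]
opening: 0.0002
grasp_force: 0.0
```

{"fn": "play_rows", "kwargs": {
  "deltas": [
    [0.01, -0.01, 0, 0],
    [0.01, -0.01, 0.035, 0],
    [0.01, -0.01, 0.066, 0],
    [0.01, -0.01, 0.066, 0]
  ]
}}

```text
clock: 3.18
position: [0.5797, -0.1949, 0.2414]
tcp_rot: [-3.14, 0.001, 0.005]
ft_force: [0.4, -0.5, 1.1]
opening: 0.0002
grasp_force: 0.0
```

```bash
python3 - <<'E'
from h import *
print(bot.state()["position"])
im=bot.get_image("scene"); save(im,"scene3.png",(220,140,460,380),2.4)
E
```

```text
[ 0.57971418 -0.19494802  0.2414353 ]
```

View pics/scene3.png

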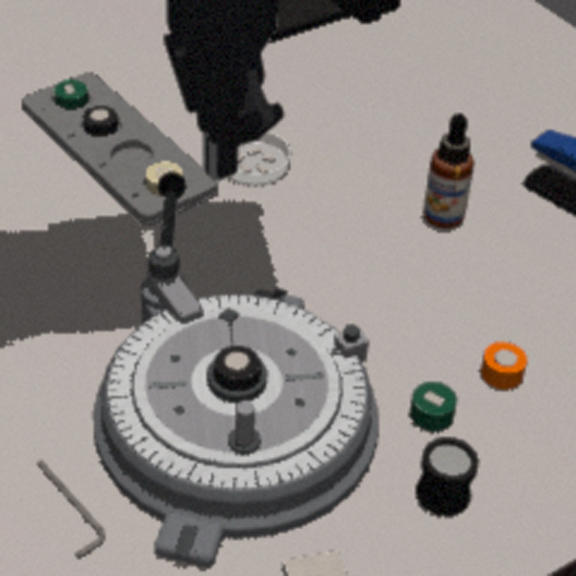

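The fingertips are at about (222,172), just beyond the ball at (172,183) and level with it. I'll push the ball toward -x.

{"fn": "play_rows", "kwargs": {
  "deltas": [
    [-0.012, 0, 0, 0],
    [-0.024, 0, 0, 0],
    [-0.036, 0, 0, 0],
    [-0.048, 0, 0, 0],
    [-0.058, 0, 0, 0],
    [-0.068, 0, 0, 0],
    [-0.078, 0, 0, 0],
    [-0.086, 0, 0, 0]
  ]
}}

```text
clock: 4.22
position: [0.4937, -0.1956, 0.2435]
tcp_rot: [3.14, 0.0, 0.003]
ft_force: [5.4, -3.5, -0.1]
opening: -0.0001
grasp_force: 2.6
```

{"fn": "play_rows", "kwargs": {
  "deltas": [
    [0, 0, 0, 0],
    [0, 0, 0, 0]
  ]
}}

```text
clock: 4.47
position: [0.4937, -0.1951, 0.2427]
tcp_rot: [-3.141, 0.0, 0.003]
ft_force: [-0.1, -0.6, 0.1]
opening: -0.0002
grasp_force: 0.0
```

```bash
python3 - <<'E'
from h import *
print(bot.state()["position"],bot.state()["ft_force"])
im=bot.get_image("scene"); save(im,"scene4.png",(220,140,460,380),2.4)
E
```

```text
[ 0.4937032  -0.19514098  0.24271321] [-0.13444843 -0.56656665  0.14289031]
```

View pics/scene4.png

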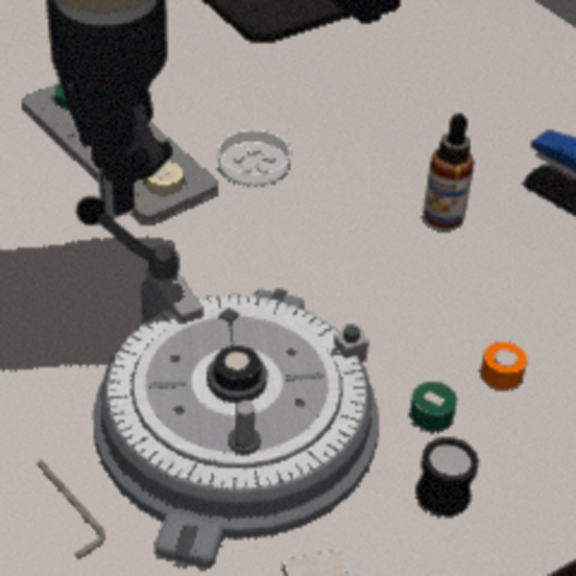

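```bash
python3 - <<'E'
from h import *
s=bot.get_image("scene")
k=unproj(s,(220+91/2.4,140+210/2.4),.078); print("knob",k,"lever",np.arctan2(k[1]+.2519,k[0]-.4995)-.963)
c=np.array([.4941,-.3578])
for d in [.9811,.9811,.85,.7,.55,.4,.25,.1,-.05,-.15,-.20,-.2461]:
    ph=-3.0181+d; t=np.array([np.sin(ph),-np.cos(ph)]); p=c+.052*np.array([np.cos(ph),np.sin(ph)])
    # exit of rounded rect
    q=np.linspace(0,.04,4001)[:,None]*t; e=np.maximum(abs(q)-[.011,.0145],0); i=np.argmax(np.hypot(*e.T)>.006)
    f=p-q[i]; print(d,"post",p.round(4),"s",q[i].round(4),"finger",f.round(4),"backed10",(f-.01*t).round(4))
E
```

```text
knob [ 0.47358618 -0.19675725  0.078     ] lever 1.0471086860013479
0.9811 post [ 0.4707 -0.4043] s [-0.017   0.0086] finger [ 0.4877 -0.4128] backed10 [ 0.4967 -0.4173]
0.9811 post [ 0.4707 -0.4043] s [-0.017   0.0086] finger [ 0.4877 -0.4128] backed10 [ 0.4967 -0.4173]
0.85 post [ 0.4649 -0.4008] s [-0.017   0.0116] finger [ 0.4819 -0.4124] backed10 [ 0.4901 -0.418 ]
0.7 post [ 0.4588 -0.3959] s [-0.0169  0.0157] finger [ 0.4757 -0.4116] backed10 [ 0.483  -0.4184]
0.55 post [ 0.4535 -0.3902] s [-0.0151  0.0189] finger [ 0.4685 -0.4091] backed10 [ 0.4748 -0.417 ]
0.4 post [ 0.4491 -0.3838] s [-0.0118  0.0204] finger [ 0.4609 -0.4042] backed10 [ 0.4659 -0.4129]
0.25 post [ 0.4457 -0.3768] s [-0.008   0.0205] finger [ 0.4537 -0.3973] backed10 [ 0.4574 -0.4066]
0.1 post [ 0.4434 -0.3693] s [-0.0047  0.0205] finger [ 0.4481 -0.3898] backed10 [ 0.4503 -0.3996]
-0.05 post [ 0.4422 -0.3616] s [-0.0015  0.0205] finger [ 0.4438 -0.3821] backed10 [ 0.4445 -0.3921]
-0.15 post [ 0.4421 -0.3564] s [0.0005 0.0205] finger [ 0.4416 -0.3769] backed10 [ 0.4413 -0.3869]
-0.2 post [ 0.4423 -0.3538] s [0.0016 0.0205] finger [ 0.4407 -0.3743] backed10 [ 0.4399 -0.3843]
-0.2461 post [ 0.4425 -0.3514] s [0.0025 0.0205] finger [ 0.44   -0.3719] backed10 [ 0.4387 -0.3819]
```

{"fn": "play_rows", "kwargs": {
  "deltas": [
    [0.02, 0, 0, 0],
    [0.02, 0, -0.04, 0],
    [0.02, 0, -0.08, 0],
    [0.02, 0.06, -0.08, 0],
    [0.02, 0.12, -0.08, 0],
    [0.02, 0.17, -0.08, 0],
    [0.02, 0.2, -0.08, 0],
    [0.02, 0.22, -0.08, 0]
  ]
}}

```text
clock: 5.58
position: [0.5137, -0.4166, 0.3223]
tcp_rot: [-3.141, 0.001, 0.002]
ft_force: [0.2, 1.1, 0.7]
opening: -0.0001
grasp_force: 0.0
```

{"fn": "play_rows", "kwargs": {
  "deltas": [
    [0, 0, 0.05, 0],
    [0, 0, 0.096, 0],
    [-0.01, 0, 0.096, 0],
    [-0.019, 0.002, 0.096, 0],
    [-0.026, -0.003, 0.096, 0]
  ]
}}

```text
clock: 6.2
position: [0.4877, -0.4128, 0.2293]
tcp_rot: [3.139, -0.001, 0.004]
ft_force: [0.5, 0.2, -0.6]
opening: -0.0
grasp_force: 0.0
```

{"fn": "play_rows", "kwargs": {
  "deltas": [
    [-0.006, 0, 0, 0],
    [-0.012, -0.001, 0, 0],
    [-0.019, -0.004, 0, 0],
    [-0.027, -0.009, 0, 0],
    [-0.034, -0.0155, 0, 0],
    [-0.0395, -0.023, 0, 0],
    [-0.0425, -0.028, 0, 0],
    [-0.044, -0.031, 0, 0]
  ]
}}

```text
clock: 7.2
position: [0.4439, -0.381, 0.227]
tcp_rot: [3.142, 0.0, -0.0]
ft_force: [1.8, -3.5, -0.3]
opening: 0.0001
grasp_force: 1.3
```

{"fn": "play_rows", "kwargs": {
  "deltas": [
    [0, 0, 0, 0]
  ]
}}

```text
clock: 7.32
position: [0.4439, -0.3809, 0.2268]
tcp_rot: [-3.141, -0.0, 0.001]
ft_force: [-0.4, -0.6, 0.3]
opening: 0.0001
grasp_force: 0.1
```

```bash
python3 - <<'E'
from h import *
print(bot.state()["position"],bot.state()["ft_force"])
im=bot.get_image("scene"); save(im,"scene5.png",(240,180,400,340),3.75)
im=bot.get_image("top"); save(im,"top5.png",(300,180,440,320),4)
E
```

```text
[ 0.4439083  -0.38091248  0.22683045] [-0.36659491 -0.64984477  0.25642827]
```

View pics/scene5.png

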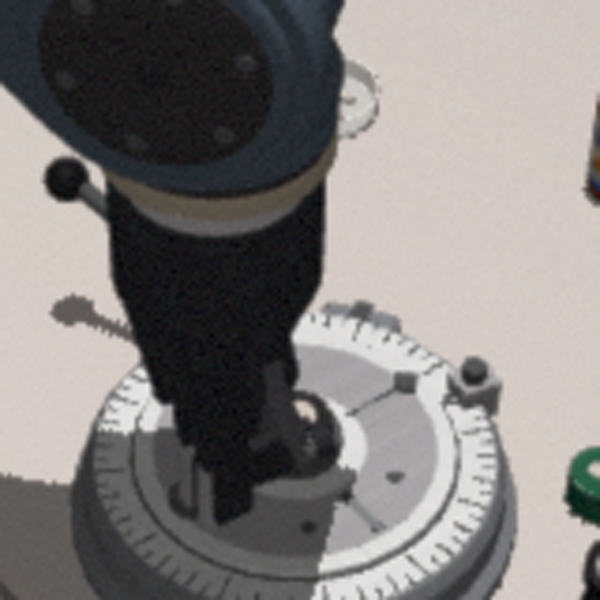

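```bash
cat >> fit.py <<'E'
def ang(im,uv,z,sh,c=(.4941,-.3578),w=-3.0181):
    P=unproj(im,np.asarray(uv)+sh,z)[:2]-c; return (np.arctan2(P[1],P[0])-w-np.pi+np.pi)%(2*np.pi)-np.pi, np.hypot(*P)
E
python3 - <<'E'
from fit import *
s=bot.get_image("scene");t=bot.get_image("top");sh=np.array([-.647,-.417]);st=np.array([.506,-.269])
T=lambda u,v:np.array([230+u/2.8,130+v/2.8])
C=lambda u,v:np.array([240+u/3.75,180+v/3.75])
print("dia",ang(s,C(405,383),.041,sh),"nose",ang(s,C(454,399),.046,sh),"screw",ang(s,C(475,369),.054,sh))
print("top: nose",ang(t,T(409,238),.046,st),"screw",ang(t,T(411,208),.054,st))
save(s,"z1.png",(330,260,385,301),14)
E
```

```text
dia (np.float64(-0.02203225526133057), np.float64(0.06031069906092499)) nose (np.float64(-0.3530700656661878), np.float64(0.07156321863024134)) screw (np.float64(-0.2725244728291756), np.float64(0.08361333387547447))
top: nose (np.float64(-0.24779039688550064), np.float64(0.07110578866581656)) screw (np.float64(-0.23988479606897384), np.float64(0.0853843024812956))
```

View pics/z1.png

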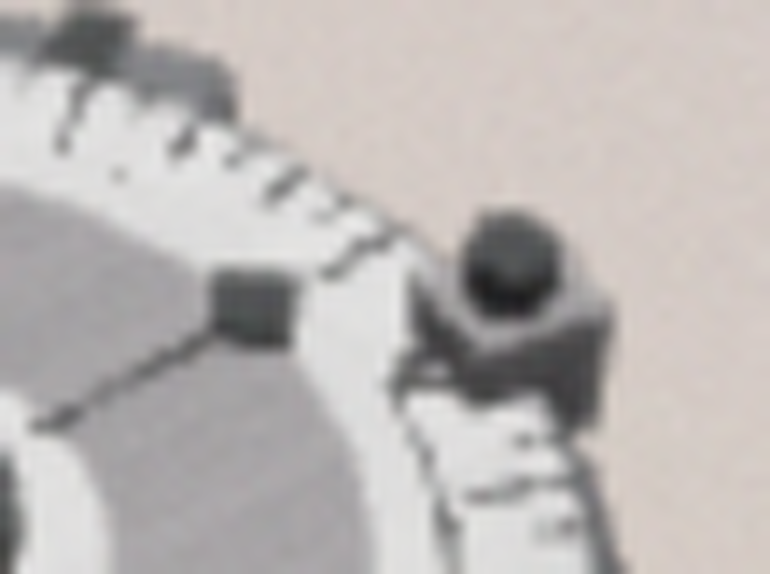

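```bash
python3 - <<'E'
from fit import *
s=bot.get_image("scene");sh=np.array([-.647,-.417])
C=lambda u,v:np.array([330+u/14,260+v/14])
print("dia",ang(s,C(255,308),.041,sh),"nose z40",ang(s,C(402,380),.040,sh),"nose z48",ang(s,C(490,350),.05,sh),"screw",ang(s,C(512,250),.054,sh))
E
```

```text
dia (np.float64(-0.02167108219594427), np.float64(0.06078228609180089)) nose z40 (np.float64(-0.28460838714759706), np.float64(0.07003773806016643)) nose z48 (np.float64(-0.3856434803594122), np.float64(0.07703005781397962)) screw (np.float64(-0.2589362762329359), np.float64(0.08403391590257427))
```

{"fn": "play_rows", "kwargs": {
  "deltas": [
    [0, -0.004, 0, 0],
    [0, -0.008, 0, 0],
    [0, -0.0105, 0, 0],
    [0, -0.0105, 0, 0]
  ]
}}

```text
clock: 8.07
position: [0.4441, -0.3704, 0.227]
tcp_rot: [-3.141, -0.0, -0.0]
ft_force: [-0.4, -0.1, 0.1]
opening: -0.0002
grasp_force: 0.1
```

```bash
python3 - <<'E'
from h import *
print(bot.state()["position"],bot.state()["ft_force"])
s=bot.get_image("scene"); t=bot.get_image("top")
a=cv2.resize(s["img"][255:301,330:385],None,fx=7,fy=7,interpolation=2);b=cv2.resize(t["img"][195:241,350:405],None,fx=7,fy=7,interpolation=2)
cv2.imwrite("pics/z2.png",np.hstack([a,b])[:,:,::-1])
E
```

```text
[ 0.44414674 -0.37040259  0.2270187 ] [-0.41912326 -0.13952323  0.06327204]
```

View pics/z2.png

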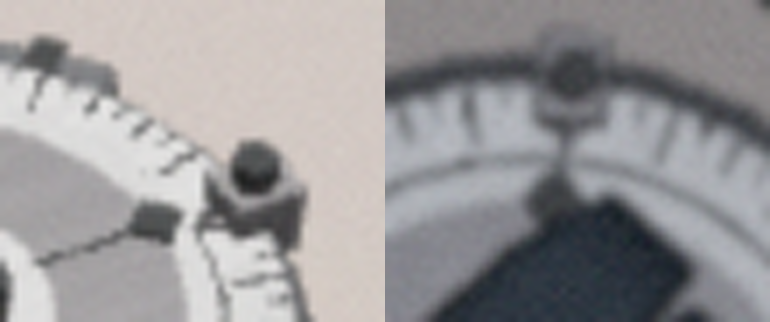

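```bash
python3 - <<'E'
from fit import *
s=bot.get_image("scene");t=bot.get_image("top");sh=np.array([-.647,-.417]);st=np.array([.506,-.269])
C=lambda u,v:np.array([330+u/7,255+v/7]);T=lambda u,v:np.array([350+u/7,195+v/7])
print("dia",ang(s,C(155,222),.041,sh),"nose40",ang(s,C(204,218),.040,sh),"screw",ang(s,C(255,160),.054,sh))
print("dia",ang(t,T(168,198),.041,st),"tip",ang(t,T(172,172),.041,st),"nose",ang(t,T(180,140),.042,st),"screw",ang(t,T(192,72),.054,st))
E
```

```text
dia (np.float64(-0.21932475646962768), np.float64(0.060269069977075596)) nose40 (np.float64(-0.26031582083938387), np.float64(0.07166562149180757)) screw (np.float64(-0.25786226343168384), np.float64(0.08382296936447588))
dia (np.float64(-0.21959975496598405), np.float64(0.05956213059784763)) tip (np.float64(-0.22655122988191234), np.float64(0.06499963220983976)) nose (np.float64(-0.2420934767531615), np.float64(0.07161837606953414)) screw (np.float64(-0.25221738470930655), np.float64(0.08404167335491963))
```

Both cameras put the dial at -0.22 and the rider at about -0.253, so I'll nudge it 1.7 mm more and then back off and rise.

{"fn": "play_rows", "kwargs": {
  "deltas": [
    [0, -0.0009, 0, 0],
    [0, -0.0017, 0, 0],
    [0, -0.0017, 0, 0],
    [0, -0.0017, 0, 0]
  ]
}}

```text
clock: 8.78
position: [0.4441, -0.3691, 0.2271]
tcp_rot: [3.141, -0.0, 0.0]
ft_force: [0.3, -3.0, -0.4]
opening: -0.0001
grasp_force: 1.4
```

{"fn": "play_rows", "kwargs": {
  "deltas": [
    [0, 0.01, 0, 0],
    [0, 0.02, 0, 0],
    [0, 0.02, -0.05, 0],
    [0, 0.02, -0.09, 0],
    [-0.03, -0.02, -0.09, 0],
    [-0.05, -0.07, -0.09, 0],
    [-0.05, -0.12, -0.09, 0],
    [-0.05, -0.17, -0.09, 0]
  ]
}}

```text
clock: 9.78
position: [0.3938, -0.1981, 0.3173]
tcp_rot: [3.142, -0.002, 0.001]
ft_force: [0.3, 0.6, 0.5]
opening: -0.0003
grasp_force: 0.0
```

```bash
python3 - <<'E'
from h import *
print(bot.state()["position"],bot.state()["ft_force"])
s=bot.get_image("scene"); t=bot.get_image("top")
a=cv2.resize(s["img"][255:301,330:385],None,fx=7,fy=7,interpolation=2);b=cv2.resize(t["img"][195:241,350:405],None,fx=7,fy=7,interpolation=2)
c=cv2.resize(t["img"][210:310,240:360],(385,322),interpolation=2);d=cv2.resize(s["img"][170:270,230:350],(385,322),interpolation=2)
cv2.imwrite("pics/z3.png",np.vstack([np.hstack([a,b]),np.hstack([d,c])])[:598,:,::-1])
E
```

```text
[ 0.39378724 -0.1981271   0.31725032] [0.26062736 0.55344687 0.51252434]
```

View pics/z3.png

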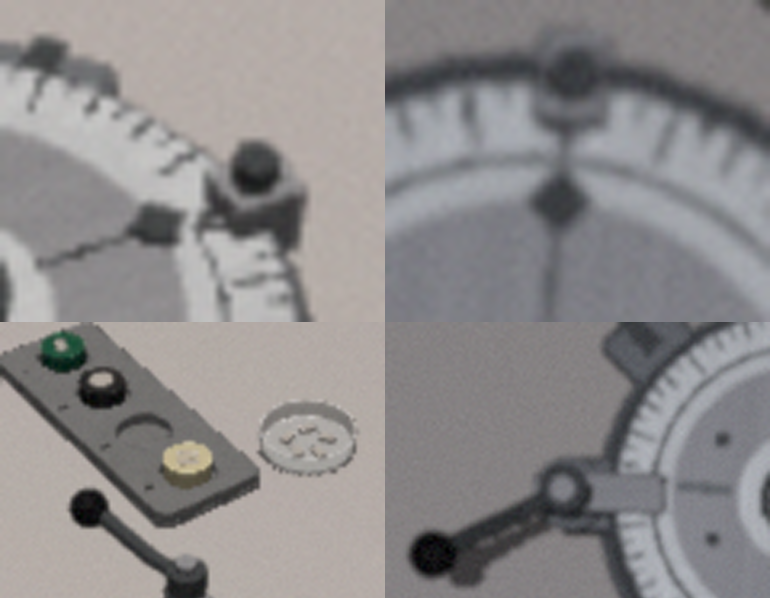

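```bash
python3 - <<'E'
from fit import *
s=bot.get_image("scene");t=bot.get_image("top");sh=np.array([-.647,-.417]);st=np.array([.506,-.269])
C=lambda u,v:np.array([330+u/7,255+v/7]);T=lambda u,v:np.array([350+u/7,195+v/7])
print("dia",ang(s,C(157,223),.041,sh))
print("dia",ang(t,T(173,200),.041,st),"tip",ang(t,T(176,172),.041,st),"hair",ang(t,T(166,300),.041,st),"nose",ang(t,T(181,140),.041,st))
k=unproj(t,np.array([240+48*120/385,210+231*100/322])+st,.078);print(k,np.arctan2(k[1]+.2519,k[0]-.4995)-.963)
k=unproj(s,np.array([230+89*120/385,170+185*100/322])+sh,.078);print(k,np.arctan2(k[1]+.2519,k[0]-.4995)-.963)
E
```

```text
dia (np.float64(-0.22714685466534235), np.float64(0.06053333380143292))
dia (np.float64(-0.23738478843108046), np.float64(0.05923027321077417)) tip (np.float64(-0.23915391249869566), np.float64(0.0650681871552864)) hair (np.float64(-0.24644392144049831), np.float64(0.038500126149525506)) nose (np.float64(-0.2453101404537441), np.float64(0.07177798785085851))
[ 0.47201927 -0.19613435  0.078     ] 1.0656589900898417
[ 0.47294147 -0.19496065  0.078     ] 1.0442336469518745
```

{"fn": "play_rows", "kwargs": {
  "deltas": [
    [0.04, -0.0055, 0, 0],
    [0.04, -0.0055, 0.04, 0],
    [0.04, -0.0055, 0.074, 0],
    [0.04, -0.0055, 0.074, 0]
  ]
}}

```text
clock: 10.48
position: [0.4337, -0.1944, 0.2413]
tcp_rot: [-3.14, 0.002, 0.006]
ft_force: [0.6, 0.2, -0.1]
opening: -0.0001
grasp_force: 0.0
```

{"fn": "play_rows", "kwargs": {
  "deltas": [
    [0.012, 0, 0, 0],
    [0.024, 0, 0, 0],
    [0.034, 0, 0, 0],
    [0.044, 0, 0, 0],
    [0.054, 0, 0, 0],
    [0.062, 0, 0, 0],
    [0.068, 0, 0, 0],
    [0.072, 0, 0, 0]
  ]
}}

```text
clock: 11.48
position: [0.5064, -0.194, 0.2433]
tcp_rot: [3.141, 0.0, 0.0]
ft_force: [-5.6, -3.9, 1.7]
opening: -0.0001
grasp_force: 2.9
```

{"fn": "play_rows", "kwargs": {
  "deltas": [
    [0.002, 0, 0, 0],
    [0.004, 0, 0, 0],
    [0.004, 0, 0, 0]
  ]
}}

```text
clock: 11.85
position: [0.5102, -0.1941, 0.2433]
tcp_rot: [3.141, -0.0, 0.0]
ft_force: [-5.3, -4.0, 1.9]
opening: -0.0001
grasp_force: 2.6
```

Now back away, rise and check.

{"fn": "play_rows", "kwargs": {
  "deltas": [
    [-0.02, 0, 0, 0],
    [-0.04, 0, 0, 0],
    [-0.06, 0, -0.04, 0],
    [-0.08, 0, -0.09, 0],
    [-0.12, 0, -0.12, 0],
    [-0.12, 0, -0.12, 0]
  ]
}}

```text
clock: 12.6
position: [0.3893, -0.1938, 0.3654]
tcp_rot: [3.139, -0.002, 0.007]
ft_force: [0.6, 0.9, 0.5]
opening: 0.0002
grasp_force: 0.0
```

```bash
python3 - <<'E'
from h import *
print(bot.state()["position"],bot.state()["ft_force"])
s=bot.get_image("scene"); t=bot.get_image("top")
a=cv2.resize(s["img"][255:301,330:385],None,fx=7,fy=7,interpolation=2);b=cv2.resize(t["img"][195:241,350:405],None,fx=7,fy=7,interpolation=2)
c=cv2.resize(t["img"][210:310,240:360],(385,322),interpolation=2);d=cv2.resize(s["img"][170:270,230:350],(385,322),interpolation=2)
cv2.imwrite("pics/z4.png",np.vstack([np.hstack([a,b]),np.hstack([d,c])])[:598,:,::-1])
E
```

```text
[ 0.38932769 -0.19378368  0.36544884] [0.64170127 0.86525656 0.54236858]
```

View pics/z4.png

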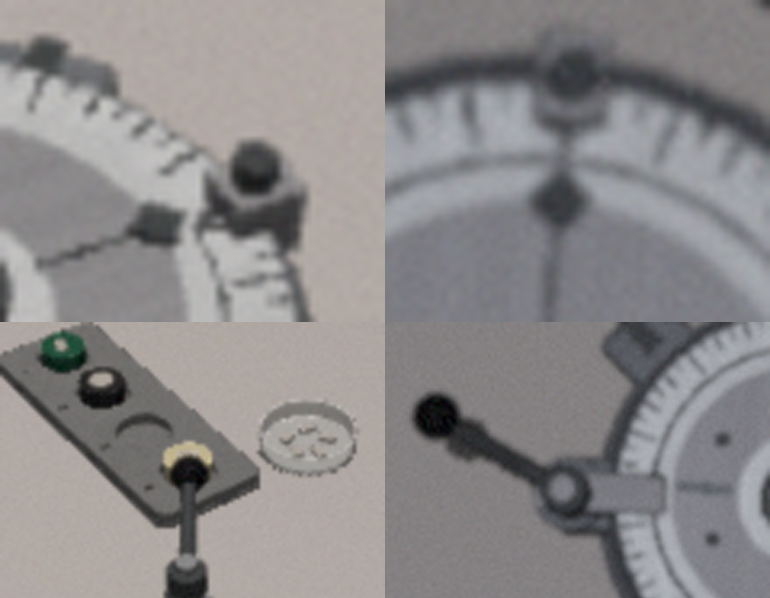

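The alignment holds at about 0.012 rad. The lever sits roughly 0.06–0.08 rad short of where it started, so I'll give it a gentle extra push for margin.

{"fn": "play_rows", "kwargs": {
  "deltas": [
    [0.04, 0, 0.04, 0],
    [0.05, 0, 0.09, 0],
    [0.06, 0, 0.121, 0],
    [0.085, 0, 0.121, 0],
    [0.105, 0, 0.121, 0],
    [0.118, 0, 0.121, 0],
    [0.121, 0, 0.121, 0],
    [0.123, 0, 0.121, 0]
  ]
}}

```text
clock: 13.7
position: [0.5121, -0.1935, 0.2409]
tcp_rot: [-3.141, -0.0, 0.006]
ft_force: [-5.3, -3.1, -2.2]
opening: -0.0002
grasp_force: 3.2
```

{"fn": "play_rows", "kwargs": {
  "deltas": [
    [0.0008, 0, 0, 0],
    [0.0016, 0, 0, 0],
    [0.0016, 0, 0, 0]
  ]
}}

```text
clock: 14.08
position: [0.5135, -0.1936, 0.2411]
tcp_rot: [-3.141, 0.0, 0.006]
ft_force: [-6.1, -3.8, -2.1]
opening: -0.0001
grasp_force: 3.1
```

{"fn": "play_rows", "kwargs": {
  "deltas": [
    [-0.02, 0, 0, 0],
    [-0.04, 0, 0, 0],
    [-0.06, 0, -0.04, 0],
    [-0.08, 0, -0.09, 0],
    [-0.12, 0, -0.12, 0],
    [-0.12, 0, -0.12, 0],
    [-0.12, 0, -0.12, 0]
  ]
}}

```text
clock: 14.95
position: [0.3948, -0.1936, 0.3617]
tcp_rot: [3.142, -0.001, 0.001]
ft_force: [0.0, -0.6, 0.6]
opening: 0.0002
grasp_force: 0.0
```

```bash
python3 - <<'E'
from fit import *
t=bot.get_image("top");s=bot.get_image("scene");st=np.array([.506,-.269])
g=t["img"].sum(2).astype(float)[225:250,245:268]; m=g<120; print(m.sum())
v,u=np.nonzero(m); k=unproj(t,np.array([245+u.mean(),225+v.mean()])+st,.078);print(k,np.arctan2(k[1]+.2519,k[0]-.4995)-.963)
a=cv2.resize(s["img"][255:301,330:385],None,fx=7,fy=7,interpolation=2);b=cv2.resize(t["img"][195:241,350:405],None,fx=7,fy=7,interpolation=2)
c=cv2.resize(t["img"][210:310,240:360],(385,276));d=cv2.resize(s["img"][240:340,260:380],(385,276))
cv2.imwrite("pics/z5.png",np.vstack([np.hstack([a,b]),np.hstack([d,c])])[:,:,::-1])
E
```

```text
133
[ 0.53357907 -0.19973063  0.078     ] 0.029147397258165952
```

View pics/z5.png

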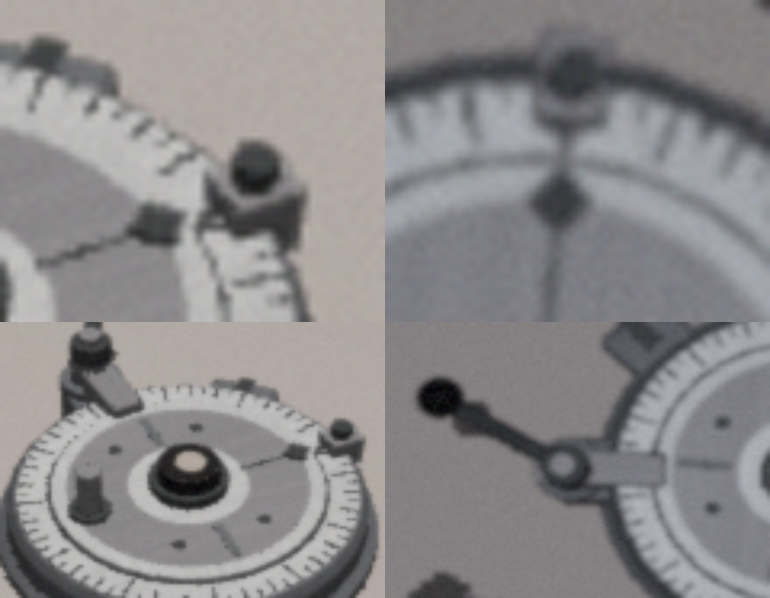

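The pointer still meets the rider's nose (top view (558,201) against (566,140)), the lever is back at about 0.03 rad, the specimen is seated and the arm is clear.

```bash
python3 -c "
from workcell import bot
print(bot.close_job())"
```

```text
the job is handed in; nothing more can be done
None
```

I freed the dial, turned its pointer to the rider to within about 0.01–0.02 rad (around 1 mm, measured from the cameras) and clamped it again with the lever at about 0.03 rad; the specimen is still seated, and I handed the job in but got no verdict back.

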